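Clear the balance, tare it, load the sample jar

ROBOT

A 6-joint arm with a two-finger parallel gripper is mounted at the origin on the work surface. World frame = base frame: x ahead of the robot, y to its left, z up, the work surface at z = 0. Lengths are in mm, angles in rad, forces in N, time in s.
With the tool pointing down it reaches from about 325 to 900 mm from the base axis. Payload 6.1 kg.
Tool frame: the origin (TCP) lies at the very end of the fingers, on their centre line; the grasp point (between the pads) lies 19 mm behind it (r.grasp_offset is the distance from the TCP to the grasp point, in mm); z points along the fingers, y is the direction in which the jaws open and shut (so a half turn about z gives the same grasp; the last joint's range is limited). The gripper opens to 85 mm and grips with 20 to 120 N. Pads are 22 mm wide; open, the fingers measure 114 mm over their backs; the gripper's body (76 mm by 85 mm) begins 54 mm behind the grasp point. The pads swing forward as they close: fully open they stand 13 mm farther back than shut.
Start: joints at [-1.266, 0.22, 1.526, -0, 1.395, -0.126], TCP at [260.991, -567.89, 204.3] pointing down, gripper open.
Joint ranges: [-2.98, 2.98], [-0.91, 2.08], [0.09, 2.57], [-1.24, 4.39], [0.2, 2.65], [-2.68, 2.68]. Speed limits (rad/s): [2.57, 2.57, 3.01, 3.14, 3.14, 3.14].

INTERFACE

Orientations are given as a 3x3 rotation matrix whose columns are the frame's x, y, z axes.
In Python, from cell import r, effector, solver, read_camera, camera_info, workorder, read_clock, read_joint_positions, read_qvel, read_effort, read_tcp_pos, read_tcp_rot, read_contact_force, read_ft_torque, read_grip_width gives the robot as it stands. The module is installed in compiled form; this text tells all that it offers. Calls block until the motion is done:
- r.move_to(position, orientation): joint-space move of the TCP to a pose.
- r.movel(position, orientation=None, speed=150, until_force=None): straight line of the TCP; orientation=None keeps the orientation; speed is the mean speed in mm/s. With until_force (N) it stops when the force on the tool has changed by that much, and returns True; else False.
- r.goto_joints(angles): joint-space move.
- effector.release() and effector.gripper_close(strength=None): open the fingers fully, or close them until they stop; strength is the grip in N (None keeps the last).
- r.pause(seconds).
- solver.solve_ik(position, orientation): joint angles nearest the present ones, or None.
- read_camera(name): name is "side" or "top"; returns the picture (400x640x3 uint8, red, green, blue); there is no depth.
- camera_info(name): a dict with "fx", "fy", "cx", "cy" (pixels), "extrinsics" (4x4, takes a point from camera to world coordinates). Camera axes: x right, y up, looking along -z (the intrinsics and any distortion apply to the point x, -y, -z); pixel columns grow to the right and rows downward; lengths in mm; the calibration is good to about 2 mm. A picture is of the moment at which its call begins. camera_info takes no time and is no camera call.
A pose or a line that the arm cannot do raises r.MotionError and nothing moves.
- workorder.job_done(): hands the job in, once; it reports no verdict.
Readings, each from a call of its own:
- read_clock(): time.
- read_joint_positions(): joint angles.
- read_qvel(): joint speeds.
- read_effort(): joint torques, N m.
- read_tcp_pos(): TCP position.
- read_tcp_rot(): TCP orientation.
- read_contact_force(): force on the tool from outside, world axes, zero at the start.
- read_ft_torque(): the same for the moment, N m.
- read_grip_width(): finger opening in mm.
Only numpy, scipy, OpenCV 4.12 (cv2) and the standard library are available. Lean on these libraries where they do the work, as an engineer would, in place of code of your own. Each camera call takes 0.05 s, during which the arm holds its last target. There are 200 camera calls.

TASK

Somebody left a flask on the balance: lift it off the pan and stand it upright, wholly on the round cork mat. With the pan empty, press the green tare button fully down for about half a second, then stand the orange-capped jar upright in the middle of the pan. Set the flask and the jar down gently without dropping them, do not press tare while anything stands on the pan, and leave the blue-capped jar and the yellow and grey tip boxes where they are.

Things in the scene. Friction and masses are not known exactly. Their poses are not given: they have to be found in the camera images.
- balance: White bench balance, fixed to the bench, 280 (its x) by 220 (its y) mm. Origin: centre of its underside at bench level; z up; its front looks to its own -x. The low front deck is 78 mm above the bench and carries a dark display and the tare button; behind it the square steel pan, 180 (x) by 190 (y) mm, stands with its top 110 mm above the bench.
- pan_mid (a point): Centre of the top face of the balance pan, 110 mm above the bench, 45 mm behind the balance's origin along its x.
- tare_top (a point): Centre of the top face of the round green tare button (30 mm across, in a small black housing on the front deck, to the -y side of the display); pressed straight down; the pan's front edge is 55 mm behind its centre and 32 mm above the deck.
- tare (a joint): Travel of the tare button in m: 0 up, 0.006 fully down against its stop; a spring brings it back; fully down takes 5 N.
- flask: Conical clear glass flask with a round blue plastic stopper fixed in it. Origin: centre of its underside, z up. 175 mm tall; foot 84 mm across, tapering to a 34 mm neck from 105 mm height; the blue stopper, 38 mm across, runs from 145 to 175 mm height and is the place to grip. About 0.13 to 0.25 kg. Starts standing on the pan.
- mat: Round cork mat, fixed on the bench, 150 mm across, 4 mm thick; origin: centre of its underside. Lies to the left or to the right of the balance.
- jar: White round jar with an orange cap, 56 mm across, 100 mm tall, origin: centre of its underside, z up. About 0.18 to 0.35 kg. Stands on the bench on the other side from the mat.
- blue_jar: Bystander: the same jar with a blue cap (56 mm across, 100 mm tall), origin under its centre.
- yellow_box: Bystander: tip box with a yellow top, 124 by 89 by 67 mm, origin under its centre.
- grey_box: Bystander: tip box with a grey base and clear lid, 124 by 89 by 67 mm, origin under its centre.

How it is judged:
By the outcome, as a careful person would: the job done as asked, in the order asked, and still so for the second after the job is handed in, with the robot touching nothing.
It also fails if it takes over 72 s, if anything falls off the work surface, if the arm or the gripper's body presses on something with over 40 N, if the wrist force passes 120 N, or if a joint passes its speed limit or range.

## Working session

There is one attempt and no reset: what is moved stays moved. The work goes in short steps, each a Python script; the robot and the scene stay as the last script left them, time stands still between calls to the robot, and variables do not carry over. Pictures are saved under pics/ and viewed, about 8 in all and at most 12, crops included, and the job is handed in when it is done.

```bash
mkdir -p pics; ls
python3 - <<'E'
from cell import *
import cv2, numpy as np
np.set_printoptions(precision=3,suppress=True)
for n in("side","top"):
    cv2.imwrite(f"pics/{n}0.png",read_camera(n)[:,:,::-1]); print(n,camera_info(n))
print(read_clock(),read_tcp_pos(),read_tcp_rot(),r.grasp_offset)
E
```

```text
pics
side {'fx': 367.8749365888537, 'fy': 367.8749365888537, 'cx': 324.64256288534335, 'cy': 198.6966910543428, 'extrinsics': array([[ -0.887,   0.289,  -0.36 , 108.158],
       [ -0.462,  -0.553,   0.694, 672.086],
       [  0.002,   0.782,   0.624, 713.486],
       [  0.   ,   0.   ,   0.   ,   1.   ]])}
top {'fx': 505.5326470966164, 'fy': 505.5326470966164, 'cx': 317.0942199755814, 'cy': 198.65200893250355, 'extrinsics': array([[   0.009,    0.998,   -0.07 ,  379.21 ],
       [  -1.   ,    0.008,   -0.022,  -18.395],
       [  -0.021,    0.07 ,    0.997, 1518.75 ],
       [   0.   ,    0.   ,    0.   ,    1.   ]])}
0.1 [ 260.798 -567.326  203.303] [[ 0.909  0.418 -0.001]
 [ 0.418 -0.909  0.002]
 [ 0.    -0.002 -1.   ]] 18.700000000000003
```

View pics/side0.png

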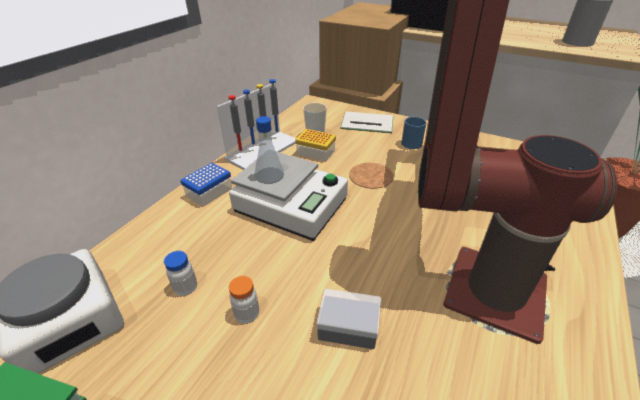

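View pics/top0.png

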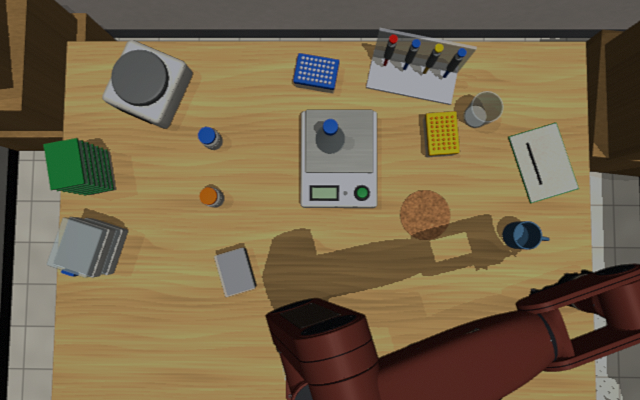

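The side view shows the stopper at about (264,125), the tare button at (330,180), the mat at (371,175) and the orange cap at (242,286). The top view shows them at (330,127), (362,193), (425,215) and (211,196). The mat is right of the balance and the jar is left. Next I'll segment these and fit models in both views.

```bash
cat > h.py <<'E'
from cell import *
import cv2, numpy as np
from scipy.optimize import least_squares
np.set_printoptions(precision=1,suppress=True)
CAM={n:camera_info(n) for n in("side","top")}
def proj(n,P):
    c=CAM[n];E=c["extrinsics"];q=(np.atleast_2d(P)-E[:3,3])@E[:3,:3]
    return np.c_[c["cx"]-c["fx"]*q[:,0]/q[:,2], c["cy"]+c["fy"]*q[:,1]/q[:,2]]
def ray(n,uv,z):
    c=CAM[n];E=c["extrinsics"];d=E[:3,:3]@np.array([(uv[0]-c["cx"])/c["fx"],-(uv[1]-c["cy"])/c["fy"],-1])
    o=E[:3,3];return o+d*(z-o[2])/d[2]
def blob(img,lo,hi,box):
    """largest blob of an HSV range inside box (x0,y0,x1,y1): centroid, area"""
    x0,y0,x1,y1=box;m=cv2.inRange(cv2.cvtColor(img,cv2.COLOR_RGB2HSV)[y0:y1,x0:x1],lo,hi)
    k,l,s,c=cv2.connectedComponentsWithStats(m);i=1+np.argmax(s[1:,4])
    return c[i]+[x0,y0],s[i]+[x0,y0,0,0,0]
def cyl(p,d,h):
    t=np.linspace(0,2*np.pi,60);c=np.c_[np.cos(t),np.sin(t),0*t]*d/2+p
    return np.vstack([c,c-[0,0,h]])
def cen(n,p,d,h):
    H=cv2.convexHull(proj(n,cyl(p,d,h)).astype(np.float32));M=cv2.moments(H)
    return np.array([M["m10"],M["m01"]])/M["m00"],M["m00"]
def fit(cs,d,h,p0):
    """cs: {cam: centroid}; top centre of cylinder d,h"""
    s=least_squares(lambda p:np.concatenate([cen(n,p,d,h)[0]-c for n,c in cs.items()]),p0)
    return s.x,s.fun
E
python3 - <<'E'
from h import *
I={n:cv2.imread(f"pics/{n}0.png")[:,:,::-1].copy() for n in CAM}
T=dict(stopper=((105,120,40),(125,255,255),(250,110,280,136),(315,112,345,142),38,30,(550,0,285)),
 cap=((5,150,80),(16,255,255),(225,270,265,300),(195,180,230,212),56,25,(400,250,100)),
 green=((55,100,30),(85,255,255),(315,165,350,195),(350,180,375,206),30,3,(400,-100,85)),
 mat=((3,70,40),(15,200,255),(340,155,400,195),(395,185,455,245),150,4,(380,-230,4)))
for k,(lo,hi,bs,bt,d,h,p0) in T.items():
    cs={};
    for n,b in(("side",bs),("top",bt)):
        cs[n],s=blob(I[n],lo,hi,b);print(k,n,cs[n],s,end=' ')
    p,e=fit(cs,d,h,np.array(p0,float));print("\n  P",p,"res",e,"areas",[cen(n,p,d,h)[1] for n in cs])
a=cv2.resize(I["top"][95:220,280:460],None,fx=4,fy=4,interpolation=cv2.INTER_CUBIC)
cv2.imwrite("pics/c1.png",a[:,:,::-1])
E
```

```text
stopper side [263.2 123.7] [256 116  15  17 194] stopper top [329.9 126.6] [323 119  15  17 197] 
  P [639.6   0.  299.8] res [-2.9 -0.6 -8.9  1.6] areas [249.87093876121799, 222.30232931487262]
cap side [240.7 286.8] [229 276  24  23 437] cap top [207.7 195.6] [199 187  18  18 247] 
  P [498.6 318.4  71.3] res [-1.5  6.2  4.5 -3.8] areas [634.242898248136, 328.0908579134848]
green side [330.2 177.6] [326 174  10   8  58] green top [361.9 192.2] [357 187  11  11 101] 
  P [ 498.6 -114.6   91.1] res [-0.1  0.5  0.2 -0.1] areas [56.48186074895784, 89.03804765292443]
mat side [371.  175.2] [349 163  45  26 902] mat top [424.7 214.7] [ 400  190   50   50 1916] 
  P [ 440.  -307.6    4. ] res [ 0.2  0.   0.  -0.1] areas [931.1893087648787, 1996.5769911573734]
```

View pics/c1.png

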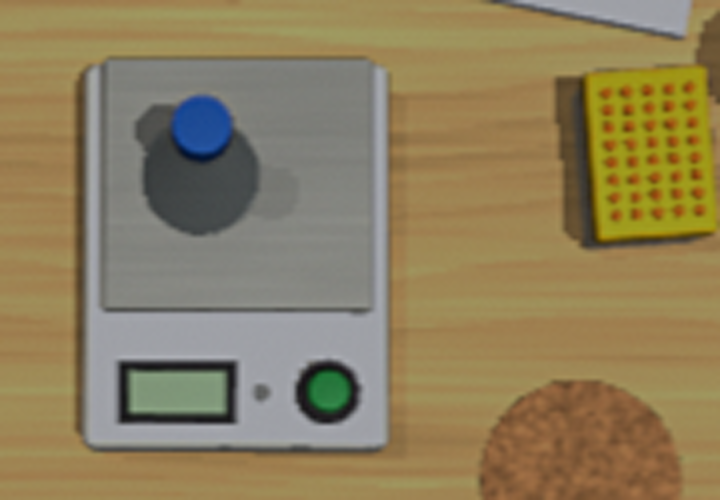

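The crop shows a near axis-aligned balance. In crop pixels, the pan corners are about (103,60), (372,60), (371,310) and (101,310), and the button is at (328,391). The stopper and cap fits did not converge because the finite-difference step was too small. I'll refit with a larger step and check the pan corners.

```bash
sed -i 's/,p0)$/,p0,diff_step=0.01,x_scale=100.)/' h.py
python3 - <<'E'
from h import *
I={n:cv2.imread(f"pics/{n}0.png")[:,:,::-1].copy() for n in CAM}
T=dict(stopper=((105,120,40),(125,255,255),(250,110,280,136),(315,112,345,142),38,30,(600,10,270)),
 cap=((3,130,50),(18,255,255),(225,270,265,300),(195,180,230,212),56,25,(480,300,90)),
 green=((55,100,30),(85,255,255),(315,165,350,195),(350,180,375,206),30,3,(480,-100,85)),
 mat=((3,70,40),(15,200,255),(340,155,400,195),(395,185,455,245),150,4,(430,-290,10)))
for k,(lo,hi,bs,bt,d,h,p0) in T.items():
    cs={}
    for n,b in(("side",bs),("top",bt)): cs[n],s=blob(I[n],lo,hi,b);print(k,n,cs[n],s)
    for hh in (h,h*.8):
        p,e=fit(cs,d,hh,np.array(p0,float));print("  P",p,"res",e,"areas",[cen(n,p,d,hh)[1] for n in cs])
c=np.array([ray("top",np.array(q)/4+[280-.4,95-.4],110) for q in((103,60),(372,60),(371,310),(101,310))])
print(c,c.mean(0),np.linalg.norm(np.diff(c,axis=0),axis=1))
c=np.array([ray("top",np.array(q)/4+[280-.4,95-.4],78) for q in((328,391),(86,447),(387,447))]);print(c)
a=cv2.resize(I["side"][90:240,215:415],None,fx=4,fy=4,interpolation=cv2.INTER_CUBIC)
b=cv2.resize(I["side"][245:325,155:275],None,fx=2.5,fy=2.5,interpolation=cv2.INTER_CUBIC)
a[400:600,:300]=b
cv2.imwrite("pics/c2.png",a[:,:,::-1])
E
```

```text
stopper side [263.2 123.7] [256 116  15  17 194]
stopper top [329.9 126.6] [323 119  15  17 197]
  P [646.8 -21.6 286.6] res [ 0.2  0.  -0.1 -0.2] areas [236.28081434150226, 218.25334613909945]
  P [646.8 -21.6 283.7] res [ 0.2  0.  -0.1 -0.2] areas [204.7760303055402, 210.47871878300793]
cap side [240.7 286.8] [229 276  25  23 456]
cap top [207.4 195.6] [198 187  19  18 260]
  P [484.6 323.5 106.9] res [-0. -0.  0.  0.] areas [681.7502170552034, 346.12179989833385]
  P [484.6 323.6 104.5] res [-0. -0.  0.  0.] areas [638.2102083717473, 337.48558483982924]
green side [330.2 177.6] [326 174  10   8  58]
green top [361.9 192.2] [357 187  11  11 101]
  P [ 498.  -114.    93.6] res [-0. -0.  0.  0.] areas [56.628043768927455, 89.35030962107703]
  P [ 498.  -114.    93.3] res [-0. -0.  0.  0.] areas [54.9004207176622, 89.10843587876298]
mat side [371.  175.2] [349 163  45  26 902]
mat top [424.7 214.7] [ 400  190   50   50 1916]
  P [ 440.  -307.4    4.3] res [ 0.2  0.  -0.  -0.1] areas [931.6057913959958, 1997.260870189406]
  P [ 440.  -307.4    3.9] res [ 0.2  0.  -0.  -0.1] areas [922.7919213622808, 1994.488279245561]
[[ 729.8   47.6  110. ]
 [ 730.6 -142.3  110. ]
 [ 553.1 -141.9  110. ]
 [ 551.9   47.1  110. ]] [641.4 -47.4 110. ] [189.9 177.5 189. ]
[[ 498.7 -114.2   78. ]
 [ 457.3   58.2   78. ]
 [ 459.  -156.3   78. ]]
```

View pics/c2.png

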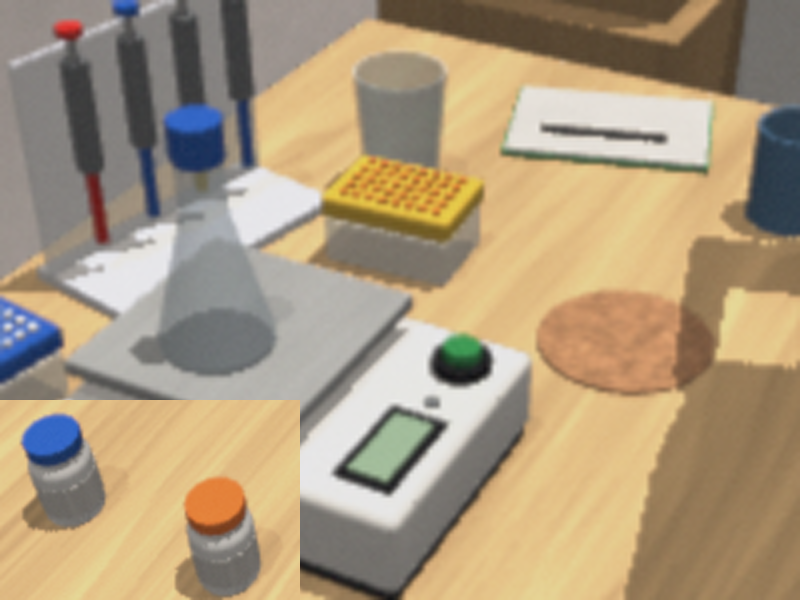

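Checks:
- **Stopper:** its top measures about 285 mm, as expected (110 + 175).
- **Mat:** its top measures 4 mm.
- **Pan:** it measures 190 x 178 mm. Its centre is about (641,-47), with yaw near 0.4°.
- **Button:** it is at (498,-114), 55 mm in front of the pan edge.

All of these are consistent, so I'll grasp the flask.

```bash
cat >> h.py <<'E'
R0=np.array([[1,0,0],[0,-1,0],[0,0,-1.]])
def st(m=""): print(m,"t",round(read_clock(),2),"tcp",read_tcp_pos(),"w",round(read_grip_width(),1),"F",read_contact_force())
E
python3 - <<'E'
from h import *
p=read_tcp_pos(); r.movel([p[0],p[1],360],speed=250)
r.move_to([647,-21.6,350],R0); st("above")
r.movel([647,-21.6,252],speed=120,until_force=8); st("down")
effector.gripper_close(50); st("closed")
if 33<read_grip_width()<43:
    r.movel([647,-21.6,325],speed=100); st("lift")
    cv2.imwrite("pics/lift_s.png",read_camera("side")[60:260,180:480,::-1].repeat(2,0).repeat(2,1))
E
```

```text
above t 3.25 tcp [646.9 -22.5 349.9] w 85.6 F [0.6 0.2 0.4]
down t 4.22 tcp [647.6 -21.7 253.2] w 85.4 F [-0.7 -0.7  0.9]
closed t 4.75 tcp [647.4 -21.8 253. ] w 34.6 F [ 0.5 -1.6  3.3]
lift t 5.63 tcp [646.6 -21.5 323.9] w 34.7 F [ 0.  -0.4 -2.6]
```

View pics/lift_s.png

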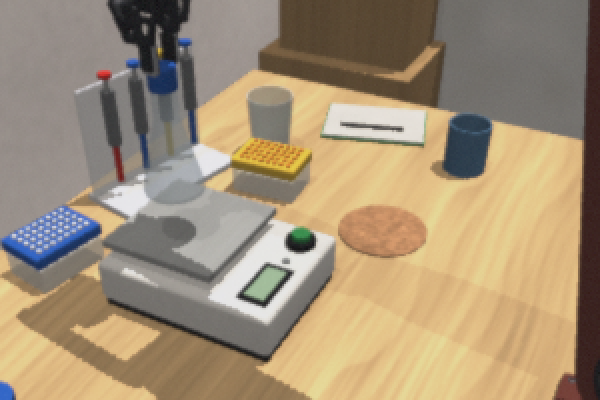

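The flask is lifted clear and upright, with the stopper at crop (162,76). The width reads 34.6 mm where 38 was expected, so I'll check where the stopper sits relative to the fingers.

Run:
```python
from h import *
I={n:read_camera(n) for n in CAM}
p=read_tcp_pos();st()
for n in CAM: print(n,"proj tcp",proj(n,p),"stopper expected",cen(n,np.array([647,-21.6,357]),38,30))
print(blob(I["side"],(105,120,30),(125,255,255),(240,75,280,125)))
a=cv2.resize(I["side"][50:170,215:305],None,fx=5,fy=5,interpolation=cv2.INTER_CUBIC)
b=cv2.resize(I["top"][80:200,290:360],None,fx=5,fy=5,interpolation=cv2.INTER_CUBIC)
cv2.imwrite("pics/lift2.png",np.hstack([a,b])[:,:,::-1])
```

```text
t 5.78 tcp [646.5 -21.5 323.8] w 34.4 F [ 0.7 -0.  -2.6]
side proj tcp [[261.4 104.7]] stopper expected (array([260.4,  97.7]), 257.79158687836025)
top proj tcp [[329.9 122.1]] stopper expected (array([330., 120.]), 247.12339965847787)
(array([262. ,  98.8]), array([254,  90,  14,  17, 169]))
```

View pics/lift2.png

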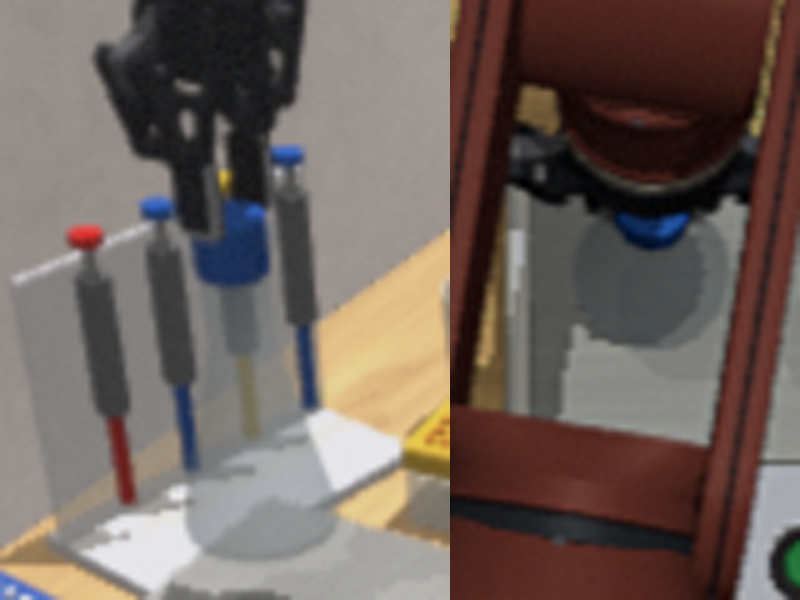

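The fingers hold only the upper part of the stopper, with tips at crop (215,235) and (265,205), near side-image row 94 where 105 was expected. The flask hangs upright and the weight reads 2.6 N, which is plausible. The hold is good, so I'll carry it gently to the mat and land it on force.

Run:
```python
from h import *
r.movel([440,-307.4,325],speed=110); st("over mat")
r.movel([440,-307.4,162],speed=100); st()
print(r.movel([440,-307.4,138],speed=15,until_force=3)); st("landed")
I={n:read_camera(n) for n in CAM}
cv2.imwrite("pics/land_s.png",I["side"][:,:,::-1]); 
a=cv2.resize(I["side"][70:200,320:430],None,fx=4,fy=4,interpolation=cv2.INTER_CUBIC)
b=cv2.resize(I["top"][170:300,380:470],None,fx=4,fy=4,interpolation=cv2.INTER_CUBIC)
cv2.imwrite("pics/land.png",np.hstack([a,b])[:,:,::-1])
```

```text
over mat t 9.14 tcp [ 440.1 -307.2  325. ] w 34.6 F [ 0.8  0.1 -2.4]
 t 10.93 tcp [ 440.4 -307.7  162.7] w 34.7 F [-0.5  0.5 -1.4]
True
landed t 11.93 tcp [ 439.8 -307.6  146.9] w 34.6 F [-0.1 -0.2  3.5]
```

View pics/land.png

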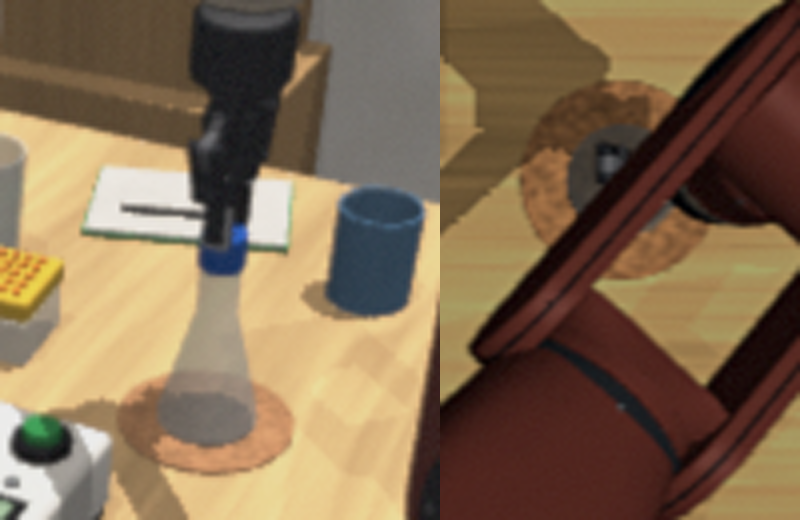

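The flask stands upright and well inside the mat (foot at crop (205,415)). It landed at z = 146.9 against 147 predicted. I'll release it and press tare.

Run:
```python
from h import *
effector.release(); r.pause(.2)
r.movel([440,-307.4,260],speed=120); st("up")
r.movel([498.2,-114,200],speed=200); effector.gripper_close(20); st("closed")
r.movel([498.2,-114,105],speed=120); st()
hit=r.movel([498.2,-114,78],speed=12,until_force=2); st(f"touch {hit}")
hit=r.movel([498.2,-114,read_tcp_pos()[2]-14],speed=12,until_force=9); st(f"press {hit}")
r.pause(.3); st("hold"); r.pause(.3)
cv2.imwrite("pics/press_s.png",read_camera("side")[:,:,::-1])
r.movel([498.2,-114,200],speed=100); st("off")
I={n:read_camera(n) for n in CAM}
for n in CAM: cv2.imwrite(f"pics/post_{n}.png",I[n][:,:,::-1])
a=cv2.imread("pics/press_s.png")[100:240,230:430]
a=cv2.resize(a,None,fx=4,fy=4,interpolation=cv2.INTER_CUBIC);cv2.imwrite("pics/press_c.png",a)
```

```text
up t 13.88 tcp [ 439.6 -307.   258.9] w 85.5 F [-0.7 -0.7  0. ]
closed t 15.84 tcp [ 498.2 -114.   200. ] w -0.6 F [ 0.8  0.8 -0.2]
 t 16.78 tcp [ 498.8 -114.2  105.8] w 0.1 F [-0.3  0.6  0.3]
touch False t 19.18 tcp [ 498.2 -114.    78.1] w -0.2 F [-0.5  0.5 -0.4]
press True t 20.07 tcp [ 498.2 -114.    67.1] w 0.3 F [-1.5  0.1  4.3]
hold t 20.38 tcp [ 498.3 -114.    67.1] w -0.1 F [-0.5  0.   5.2]
off t 22.21 tcp [ 497.7 -113.8  199.1] w 0.1 F [-0.6  0.1  0.6]
```

View pics/press_c.png

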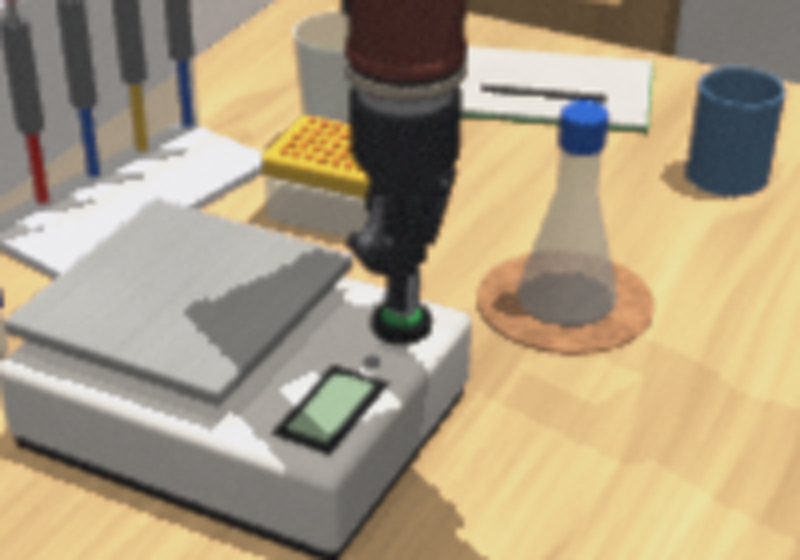

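The pan is empty and the flask is upright on the mat at crop (567,300). The fingertips are on the green button with the TCP reading 67, so the real tips sit about 20 mm above the reported TCP, matching the high grip on the stopper. The hold force was only about 5 N, so the button may not have been fully down. I'll press again, logging force against depth until it is firmly against the stop.

Run:
```python
from h import *
r.movel([498.2,-114,80],speed=150)
F=lambda:round(np.mean([read_contact_force()[2] for _ in range(5)]),1)
log=[];z=75.
while z>60:
    r.movel([498.2,-114,z],speed=25); f=F(); log.append((z,round(read_tcp_pos()[2],1),f,round(read_clock(),2)))
    if f>10: break
    z-=1
for l in log: print(*l)
r.pause(.4); st("hold")
r.movel([498.2,-114,200],speed=120); st("off")
```

```text
75.0 75.2 -0.1 23.61
74.0 74.0 -0.4 23.86
73.0 73.1 1.2 24.11
72.0 72.1 1.7 24.36
71.0 71.1 2.7 24.61
70.0 70.1 2.9 24.86
69.0 69.1 3.3 25.11
68.0 68.1 5.3 25.36
67.0 67.1 3.6 25.61
66.0 66.9 10.8 25.86
hold t 26.26 tcp [ 498.4 -114.1   66.9] w 0.3 F [-2.   0.8 11.2]
off t 27.52 tcp [ 497.5 -113.7  198.9] w 0.2 F [ 1.4  0.2 -1.3]
```

Contact was at 73 and the stop at 67, so the full 6 mm of travel was made and held at 11 N. Now the orange-capped jar, correcting for the 19 mm tip offset.

Run:
```python
from h import *
X=[484.6,323.5]
effector.release()
r.movel([498,-114,240],speed=150)
r.move_to([*X,220],R0); st("above")
hit=r.movel([*X,22],speed=110,until_force=8); st(f"down {hit}")
if not hit:
    effector.gripper_close(60); st("closed")
    r.movel([*X,50],speed=40); st("lift")
    I={n:read_camera(n) for n in CAM}
    a=cv2.resize(I["side"][200:350,150:310],None,fx=4,fy=4,interpolation=cv2.INTER_CUBIC)
    cv2.imwrite("pics/jar.png",a[:,:,::-1])
```

```text
above t 30.33 tcp [485.1 322.6 219.9] w 85.6 F [ 0.  -1.1  0.8]
down False t 32.28 tcp [485.2 323.8  22.8] w 85.4 F [-0.5  0.1 -0.7]
closed t 32.69 tcp [485.3 323.6  23. ] w 53.5 F [-0.3 -1.6  5.8]
lift t 33.54 tcp [484.5 323.4  49.9] w 53.5 F [ 0.1  0.4 -3.1]
```

View pics/jar.png

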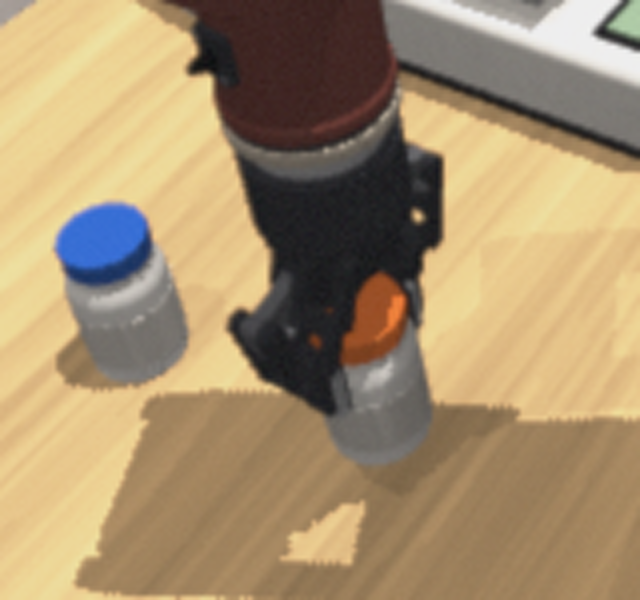

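The jar is held upright by its body and lifted clear of the bench. The width reads 53.5 mm, and with the same reading bias as on the stopper that fits 56 mm. Weight is about 3 N. I'll place it on the pan centre.

Run:
```python
from h import *
X=[484.6,323.5]; P=[642,-47.3]
r.movel([*X,190],speed=100)
r.movel([*P,190],speed=120); st("over pan")
r.movel([*P,146],speed=60)
hit=r.movel([*P,124],speed=12,until_force=3); st(f"landed {hit}")
if hit and 127<read_tcp_pos()[2]<138:
    effector.release(); r.pause(.3)
    r.movel([*P,290],speed=100)
    r.move_to([300,-450,330],R0); st("away")
I={n:read_camera(n) for n in CAM}
for n in CAM: cv2.imwrite(f"pics/end_{n}.png",I[n][:,:,::-1])
for k,lo,hi,bs,bt,d,h,p0 in(("stopper",(105,120,40),(125,255,255),(355,110,400,145),(400,175,460,240),38,30,(440,-300,175)),
  ("cap",(3,130,50),(18,255,255),(240,120,320,190),(315,110,365,170),50,18,(642,-47,205))):
    cs={}
    for n,b in(("side",bs),("top",bt)): cs[n],s=blob(I[n],lo,hi,b);print(k,n,cs[n],s)
    print(fit(cs,d,h,np.array(p0,float)))
a=cv2.resize(I["side"][90:240,215:415],None,fx=3,fy=3,interpolation=cv2.INTER_CUBIC)
b=cv2.resize(I["top"][100:250,290:460],None,fx=1.17,fy=3,interpolation=cv2.INTER_CUBIC) if 0 else I["top"][100:250,290:460].repeat(3,0).repeat(3,1)[:, :,:]
w=max(a.shape[1],b.shape[1]);c=np.zeros((900,w,3),np.uint8);c[:450,:a.shape[1]]=a;c[450:,:b.shape[1]]=b
cv2.imwrite("pics/end_c.png",cv2.resize(c[:,:,::-1],None,fx=.66,fy=.66))
```

```text
over pan t 38.7 tcp [642.  -47.1 190. ] w 53.4 F [ 0.9  0.4 -2.9]
landed True t 40.68 tcp [641.9 -47.3 133. ] w 53.9 F [ 0.8 -0.7  5.4]
away t 45.07 tcp [ 300.8 -449.6  329.9] w 85.4 F [0.1 0.3 0.1]
stopper side [375.4 131.1] [370 125  12  13 120]
stopper top [436.6 212.4] [429 206  16  14 173]
(array([ 439.5, -307.7,  181.1]), array([ 0.1,  0. , -0. , -0.1]))
cap side [272.7 143.3] [265 137  17  13 180]
cap top [339.7 134. ] [331 125  19  19 281]
(array([642.3, -47.8, 210.9]), array([ 0.1,  0. , -0.1, -0.1]))
```

View pics/end_c.png

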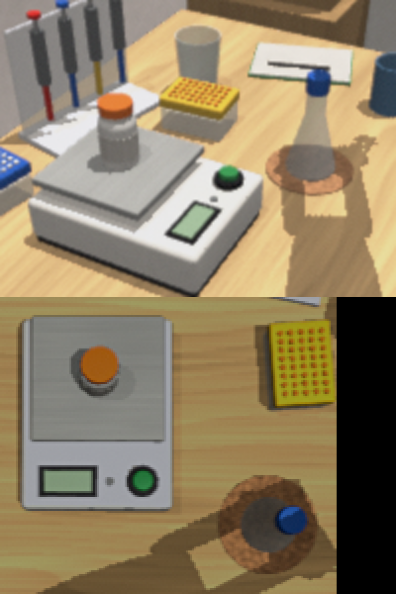

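The jar stands upright at mid-pan (cap at crop (117,105) in the side view) and the flask is upright in the middle of the mat. The gripper is clear and the yellow box is undisturbed, so I'll hand in.

```bash
python3 -c "
from cell import *
workorder.job_done(); print(read_clock())"
```

```text
the job is handed in; nothing more can be done
the job is handed in; nothing more can be done
```

The job is done and handed in at about 45 s of the 72 s allowed. I moved the flask to the cork mat, tared the empty pan, and stood the orange-capped jar in the middle of the pan.

**Last checks, measured from both cameras:**

| Object | Measured centre (x, y) | Target (x, y) | Measured top | Expected top |
|---|---|---|---|---|
| Flask | (439.5, -307.7) | mat (440, -307.4) | 181 mm | 179 mm |
| Jar | (642.3, -47.8) | pan (about 642, -47.3) | 211 mm | 210 mm |

Both stood upright in the last pictures, with the gripper clear. The yellow box and the blue-capped jar looked undisturbed where the pictures showed them. I did not re-measure either one, and I did not look at the grey box again. The gripper never came near it.

**Things that disagreed:**
- **Finger tips:** they sit about 19 mm higher than the reported TCP. The flask was therefore gripped near the top of its stopper, but it held. I corrected for this when gripping the jar.
- **Grip width:** it read about 3 mm too small (34.6 mm for the 38 mm stopper, 53.5 mm for the 56 mm jar).
- **Tare:** the first press reached only about 5 N, so it may not have been fully down. I pressed again with the pan still empty. That time it travelled the full 6 mm and was held about half a second against the stop at 11 N.

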